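Open the gauging fixture and show the bracket to the inspection camera

ROBOT

A 6-joint arm with a two-finger parallel gripper is mounted at the origin on the work surface. World frame = base frame: x ahead of the robot, y to its left, z up, the work surface at z = 0. Lengths are in m, angles in rad, forces in N, time in s.
With the tool pointing down it reaches from about 0.35 to 0.8 m from the base axis. Payload 7.3 kg.
Tool frame: the origin (TCP) lies between the finger pads; the fingertips stand 25 mm ahead of it and the grasp point (between the pads) lies 6 mm ahead of it (r.tip_extent is the distance from the TCP to the fingertips, in m); z points along the fingers, y is the direction in which the jaws open and shut (so a half turn about z gives the same grasp; the last joint's range is limited). The gripper opens to 85 mm and grips with 20 to 120 N. Pads are 22 mm wide; open, the fingers measure 114 mm over their backs; the gripper's body (76 mm by 85 mm) begins 54 mm behind the grasp point. The pads swing forward as they close: fully open they stand 13 mm farther back than shut.
Start: joints at [1.087, 0.342, 1.524, -0, 1.275, -0.146], TCP at [0.174, 0.495, 0.256] pointing down, gripper open.
Joint ranges: [-2.53, 2.53], [-0.77, 2.02], [0.04, 2.7], [-1, 4.14], [0.28, 2.66], [-3.11, 3.11]. Speed limits (rad/s): [2.57, 2.57, 3.14, 3.14, 3.14, 3.14].

INTERFACE

Orientations are given as a unit quaternion [x, y, z, w].
In Python, from workcell import r, command_gripper, optics gives the robot as it stands. The module is installed in compiled form; this text tells all that it offers. Calls block until the motion is done:
- r.reach(position, orientation): joint-space move of the TCP to a pose.
- r.move_straight(position, orientation=None, speed=0.15, max_force=None): straight line of the TCP; orientation=None keeps the orientation; speed is the mean speed in m/s. With max_force (N) it stops when the force on the tool has changed by that much, and returns True; else False.
- r.movej(angles): joint-space move.
- command_gripper(opening, force=None): finger opening in m; force is the grip in N (None keeps the last); returns when the fingers have stopped.
- r.hold(seconds).
- r.solve_ik(position, orientation): joint angles nearest the present ones, or None.
- r.read_state(): the state.
- optics.get_image(name): name is "scene" or "top"; returns (picture, depth): 384x512x3 uint8, red, green, blue; 384x512 float32, m along the optical axis (not along the pixel's ray), 0 where there is no reading.
- optics.camera_model(name): a dict with "K" (3x3 intrinsics, pixels), "R" (3x3) and "t" (3): a world point X has camera coordinates R X + t. Camera axes: x right, y down, z forward; pixel columns grow to the right and rows downward; lengths in m; the calibration is good to about 2 mm. A picture is of the moment at which its call begins. camera_model takes no time and is no camera call.
A pose or a line that the arm cannot do raises r.PlanningError and nothing moves.
- r.finish_job(): hands the job in, once; it reports no verdict.
The state is a dict: "time_s": time; "joint_positions": joint angles; "dq": joint speeds; "tau": joint torques, N m; "eef_pos": TCP position; "eef_rot": TCP orientation; "contact_force": force on the tool from outside, world axes, zero at the start; "torque": the same for the moment, N m; "grip_width": finger opening in m.
Only numpy, scipy, OpenCV 4.12 (cv2) and the standard library are available. Lean on these libraries where they do the work, as an engineer would, in place of code of your own. Each camera call takes 0.05 s, during which the arm holds its last target. There are 200 camera calls.

TASK

Fold the fixture's hold-down frame up by its blue bar until it stands upright, square to the base plate, and let go of it; then lift the bracket out of the nest and hold it still in the air at the inspection camera's viewing point, 120 mm straight in front of the lens, its middle on the lens axis, the brass-bushed face square to the lens and the bracket's top uppermost. The program finishes while the robot is still holding the bracket there, with the frame still upright; do not touch the camera or its stand, and leave the other things on the bench where they are.

Things in the scene. Friction and masses are not known exactly. Their poses are not given: they have to be found in the camera images.
- cover (a joint): angle of the hold-down frame, rad: 0 = level over the nest, grows as it folds up, 1.571 = upright, square to the base plate. Free from 0 to 2.5, no stop at upright; a stiff friction hinge keeps it wherever it is left (3 to 5 N at the bar moves it). It starts between 0.08 and 0.5.
- hinge (a point): middle of the frame's hinge line, 82 mm above the bench, fixed to the fixture (silver base plate 220 x 150 x 12 mm, two black hinge posts 95 mm high, 66 mm either side of this point). x: level, from the nest towards the hinge; y: along the hinge line; z: up. At 0 the frame reaches 150 mm from here towards -x. The nest's middle is 90 mm from here towards -x.
- cover_bar (a point): middle of the blue round bar, 12 mm thick, 100 mm long: the free edge of the black frame, parallel to the hinge line, 150 mm from it. A 45 mm window lies between it and the crossbar (90 mm from the hinge, padded below), side rails 90 mm apart inside, so fingers pinch the bar across its thickness from above; it can turn between them. Axes turn with the frame: y along the bar, -x from hinge to bar.
- bracket_center (a point): centre of the silver bracket standing in the nest: 16 mm thick (x), 40 wide (y), 56 tall (z, to its top), 0.10 to 0.15 kg. Its +x face has the brass bush (24 mm ring, dark bore, 6 mm below centre), facing the hinge at the start. Its foot is 12 mm above the bench in a black nest (rim 24 mm above the bench, 39 x 59 mm outside, 1 to 1.5 mm play). Best held across its width, above the nest.
- view_point (a point): viewing point, fixed to the camera: on the lens axis, 120 mm before the front glass, 200 mm above the bench. x points along the axis to the lens, 25 degrees upwards from level (the camera looks obliquely down, towards the robot); y level; z up in the picture, leaning 25 degrees away from the camera. Right when the bracket's centre is here and its axes agree with these.
- stand: the fixed inspection camera with its stand. Origin on the bench straight below the viewing point, x level towards the stand; 240 mm along x is the middle of its dark base, 100 x 120 x 14 mm; silver post 394 mm high, blue camera body 44 mm square, black lens 34 mm thick, 45 mm long.
- spare_center (a point): centre of a spare bracket of the same kind, standing loose on the bench: leave alone
- ring_gauge: steel ring, 60 mm across, 16 mm high, origin at the centre of its underside: leave alone
- driver: screwdriver with a blue handle, lying on the bench: leave alone
- thumb: brass thumb piece, 36 mm across, 34 mm high, origin at the centre of its underside: leave alone
- riser: black block 50 x 30 x 25 mm with a steel stud on top, 45 mm high in all, origin at the centre of its underside: leave alone
- fixture: the whole fixture (fixed) with its frame; origin under the nest's middle on the bench, axes as for the hinge point
- bracket: the same bracket as a body, origin at the centre of its foot, axes as for its centre point
Mind the look-alikes: they are no part of the job. What is shaped like the bracket but orange or purple is not meant.

How it is judged:
On the way, in this order (a step that is already met when the one before it is completed fails the run):
1. the hold-down frame stands upright and has been let go, the bracket still in its nest (value of joint cover between 1.411 and 1.731 rad and contact force between the fingers and fixture below 0.3 N and horizontal distance between bracket_center and hinge below 0.1 m and height (world z) of bracket_center below 0.06 m), for 0.2 s.
2. the bracket is lifted clear of the nest in the gripper (height (world z) of bracket_center above 0.085 m and contact force between the fingers and bracket above 1 N and contact force between bracket and fixture below 0.2 N), for 0.2 s.
At the end, for the whole second after the job is handed in: the bracket is held by the fingers alone, at rest, its centre within 15 mm of the viewing point, its bushed face turned to the lens and its axes within 0.16 rad (9 degrees) of the viewing point's, top uppermost; the hold-down frame stands within 0.16 rad of upright (distance between bracket_center and view_point below 0.015 m and angle between the x axis of bracket_center and the x axis of view_point, either way round below 0.16 rad and angle between the z axis of bracket_center and the z axis of view_point, either way round below 0.16 rad and angle between bracket_center's own z axis and vertical below 0.8 rad and angle between bracket_center's own x axis and vertical below 1.571 rad and height (world z) of bracket_center above 0.18 m and contact force between the fingers and bracket above 1 N and contact force between bracket and fixture below 0.1 N and contact force between bracket and stand below 0.1 N and linear speed of bracket below 0.02 m/s and value of joint cover between 1.411 and 1.731 rad); the arm keeps its last pose, push and grip.
It fails at once if the camera or its stand is touched (contact force between any of the arm, the fingers, bracket and stand above 0.5 N).
It fails at once if another thing on the bench is moved by more than 20 mm (distance of any of spare_center, ring_gauge, driver, thumb, riser from where it was at the start of the episode above 0.02 m).
It also fails if it takes over 54 s, if anything falls off the work surface, if the arm or the gripper's body presses on something with over 40 N, if the wrist force passes 120 N, or if a joint passes its speed limit or range.

## Working session

There is one attempt and no reset: what is moved stays moved. The work goes in short steps, each a Python script; the robot and the scene stay as the last script left them, time stands still between calls to the robot, and variables do not carry over. Pictures are saved under pics/ and viewed, about 8 in all and at most 12, crops included, and the job is handed in when it is done.

```bash
mkdir -p pics && python3 - <<'E'
from workcell import r, optics
import cv2,numpy as np
for n in ("scene","top"):
    p,d=optics.get_image(n); m=optics.camera_model(n)
    np.savez(f"{n}0.npz",p=p,d=d,**m)
    cv2.imwrite(f"pics/{n}0.png",cv2.resize(p[:,:,::-1],(800,600),interpolation=cv2.INTER_CUBIC))
    print(n,m["K"].tolist(),(-m["R"].T@m["t"]).round(3),m["R"].round(3).tolist())
print(r.read_state()["time_s"], r.tip_extent)
E
```

```text
scene [[397.96983873926723, 0.0, 256.30689332275705], [0.0, 397.96983873926723, 192.5108679922852], [0.0, 0.0, 1.0]] [ 1.151 -0.671  1.062] [[0.766, 0.642, -0.018], [0.443, -0.548, -0.71], [-0.466, 0.536, -0.704]]
top [[414.21836342795984, 0.0, 259.884289008066], [0.0, 414.21836342795984, 188.38254194793942], [0.0, 0.0, 1.0]] [0.312 0.019 1.421] [[-0.016, -1.0, 0.009], [-0.981, 0.014, -0.191], [0.191, -0.011, -0.982]]
0.1 0.025
```

View pics/scene0.png

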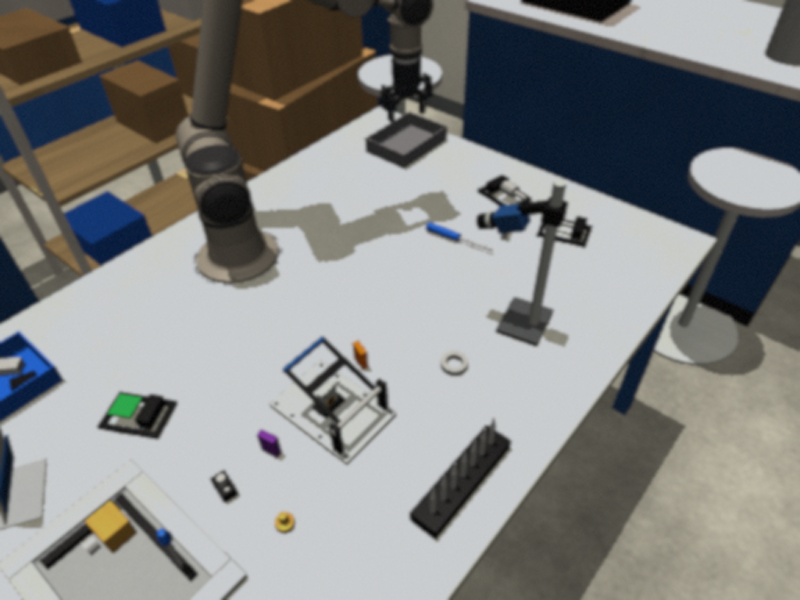

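View pics/top0.png

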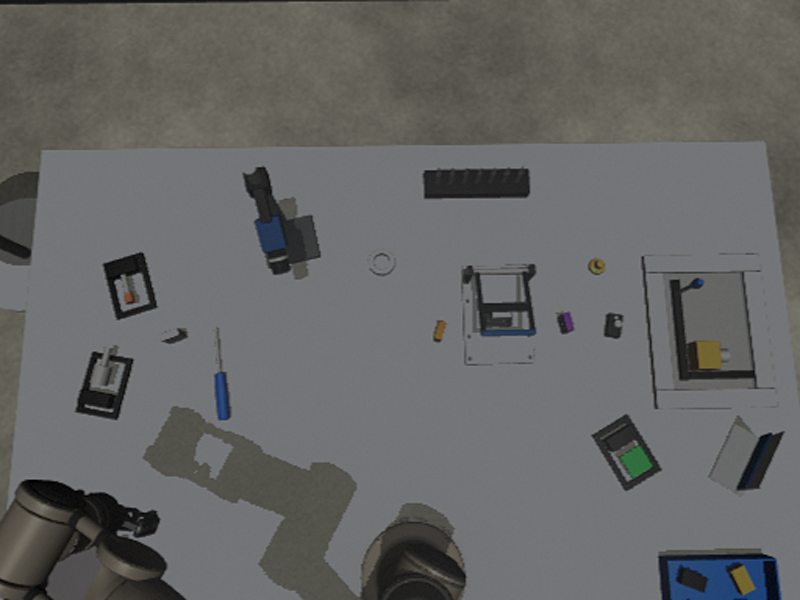

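Candidates for the bracket, as pixels in the 800x600 top view:
- Silver bracket in the nest (500,318), under the black frame at the fixture. This is the one I choose.
- Spare, silver, loose (172,335).
- Orange copy (440,330).
- Purple copy (566,322).

Blue things: the bar (508,333) is wanted. The camera body (270,235), the driver handle (222,395), and the trays and bins are not.

Next I take close crops and first measurements.

```bash
cat > h.py <<'E'
import numpy as np,cv2
def load(n,k): return np.load(f"{n}{k}.npz")
def ray(m,u,v):
    R,t=m["R"],m["t"]; c=-R.T@t
    d=R.T@np.linalg.inv(m["K"])@np.array([u,v,1.]); return c,d
def onz(m,u,v,z):
    c,d=ray(m,u,v); return c+d*(z-c[2])/d[2]
def tri(m1,a,m2,b):
    c1,d1=ray(m1,*a); c2,d2=ray(m2,*b)
    s=np.linalg.lstsq(np.c_[d1,-d2],c2-c1,rcond=None)[0]
    p,q=c1+d1*s[0],c2+d2*s[1]; return (p+q)/2,np.linalg.norm(p-q)
def cloud(m,mask):
    v,u=np.nonzero(mask&(m["d"]>0)); z=m["d"][v,u]
    P=(np.linalg.inv(m["K"])@np.c_[u,v,np.ones(len(u))].T)*z
    return (m["R"].T@(P-m["t"][:,None])).T
def proj(m,X):
    p=m["K"]@(m["R"]@np.asarray(X)+m["t"]); return p[:2]/p[2]
def blue(p):
    h=cv2.cvtColor(p,cv2.COLOR_RGB2HSV); return cv2.inRange(h,(100,110,40),(128,255,255))>0
def box(mask,x0,x1,y0,y1):
    o=np.zeros_like(mask); o[y0:y1,x0:x1]=mask[y0:y1,x0:x1]; return o
E
python3 - <<'E'
from h import *
S,T=load("scene",0),load("top",0)
def crop(m,x0,y0,w,h,W,H):
    return cv2.resize(m["p"][y0:y0+h,x0:x0+w,::-1],(W,H),interpolation=cv2.INTER_CUBIC)
top=crop(T,285,160,66,80,396,300*480//300)[:300*480//300]
a=crop(T,285,160,66,50*66//66,396,300); 
b=crop(S,168,210,92,70,404,300)
c=crop(T,150,100,66,85*50//85,396,300); e=crop(S,295,110,92,115*70//115,404,300)
a=crop(T,285,162,99,75,400,300); c=crop(T,145,100,80,80,300,300)
b=crop(S,168,212,92,90,400,390)[:300]; b=crop(S,168,212,96,90,400,300); e=crop(S,295,110,90,115,300,300)
cv2.imwrite("pics/crop0.png",np.vstack([np.hstack([a,b]),np.hstack([c,e,c[:,:200]*0])]))
for n,m,bx in (("T",T,(285,351,160,240)),("S",S,(168,230,205,265)),("Tcam",T,(150,200,120,175)),("Scam",S,(295,345,120,160))):
    k=box(blue(m["p"]),*bx); v,u=np.nonzero(k); P=cloud(m,k)
    r_=cv2.minAreaRect(np.c_[u,v].astype(np.float32)); 
    print(n,len(u),np.round(np.array(cv2.boxPoints(r_)),1).tolist(),"med",np.median(P,0).round(3),P.min(0).round(3),P.max(0).round(3))
E
```

```text
T 86 [[308.0, 211.60000610351562], [342.0, 210.5], [342.0, 213.0], [308.0, 214.10000610351562]] med [ 0.483 -0.205  0.142] [ 0.478 -0.251  0.137] [ 0.487 -0.144  0.147]
S 52 [[181.60000610351562, 235.5], [205.3000030517578, 216.10000610351562], [206.5, 217.60000610351562], [182.8000030517578, 237.0]] med [ 0.488 -0.204  0.141] [ 0.484 -0.25   0.136] [ 0.492 -0.152  0.144]
Tcam 289 [[163.10000610351562, 140.5], [177.6999969482422, 136.8000030517578], [182.89999389648438, 157.8000030517578], [168.39999389648438, 161.39999389648438]] med [0.643 0.247 0.301] [0.617 0.224 0.284] [0.674 0.272 0.318]
Scam 280 [[315.0, 131.0], [337.0, 131.0], [337.0, 147.0], [315.0, 147.0]] med [0.658 0.233 0.293] [0.422 0.222 0.004] [0.69  0.61  0.318]
```

View pics/crop0.png

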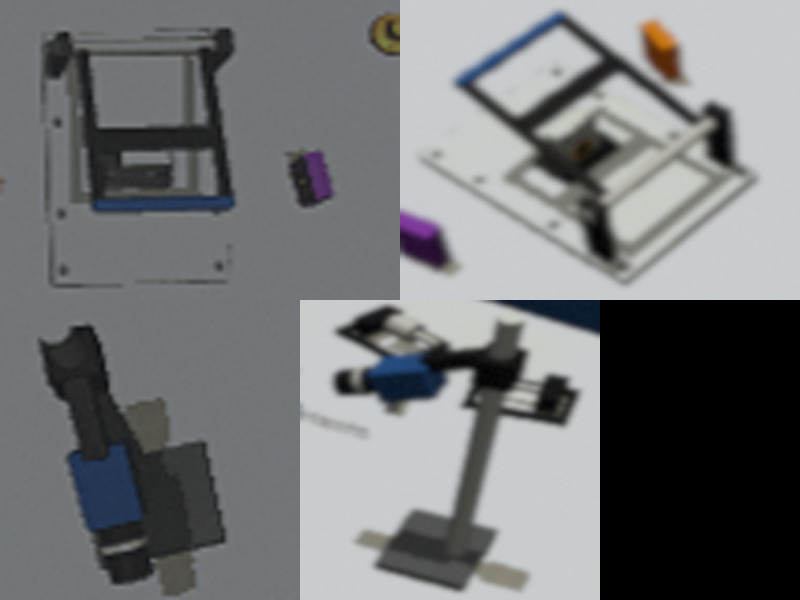

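The crops show the black frame with its blue bar, top crop (165,203), over the silver bracket in the nest. In the scene crop the bush is visible at (585,148) in the picture, and the hinge is on the far (+x) side. The camera stand has its base at (180,500) in the lower-left crop. Next I measure the base plate, hinge posts and stand base by depth.

```bash
python3 - <<'E'
from h import *
S,T=load("scene",0),load("top",0)
full=np.ones((384,512),bool)
C={n:cloud(m,full) for n,m in (("S",S),("T",T))}
def sel(P,x0,x1,y0,y1,z0,z1): return P[(P[:,0]>x0)&(P[:,0]<x1)&(P[:,1]>y0)&(P[:,1]<y1)&(P[:,2]>z0)&(P[:,2]<z1)]
def show(t,P):
    (c,s,a)=cv2.minAreaRect((P[:,:2]*1000).astype(np.float32)); print(t,len(P),np.round(c,1),np.round(s,1),round(a,1),"med",np.median(P,0).round(4))
for n,P in C.items():
    print(n,"bench z",np.median(sel(P,.4,.5,0,.1,-.05,.05)[:,2]))
    show("plate",sel(P,.37,.68,-.32,-.08,.007,.017))
    q=sel(P,.55,.7,-.32,-.08,.088,.105)
    k=q[:,1]>-.2
    for g in (q[k],q[~k]):
        if len(g)>3: show("post",g)
    show("stand base",sel(P,.5,.85,.05,.3,.008,.02))
    show("stand post",sel(P,.5,.85,.05,.3,.05,.25))
    show("body",sel(P,.5,.85,.1,.32,.27,.34))
A=np.vstack(list(C.values())); show("base both",sel(A,.5,.85,.05,.3,.008,.02)); show("plate both",sel(A,.37,.68,-.32,-.08,.007,.017))
# camera top view: lens/body
np.set_printoptions(suppress=True)
q=sel(A,.45,.8,.1,.32,.22,.45)
print(len(q)); 
img=np.zeros((300,400),np.uint8)
for n in "TS":
  q=sel(C[n],.45,.85,.05,.35,.2,.5)
  for lo in np.arange(.5,.8,.02):
    w=q[(q[:,0]>lo)&(q[:,0]<lo+.02)]
    if len(w)>5: print(n,lo.round(2),len(w),"y",np.percentile(w[:,1],[5,50,95]).round(3),"z",np.percentile(w[:,2],[5,50,95]).round(3))
E
```

```text
S bench z -0.0014523993412467544
plate 1815 [ 545.7 -177.1] [222.9 192.7] 0.4 med [ 0.5618 -0.2104  0.0106]
post 84 [ 605.2 -142.3] [49.9 72.1] 67.2 med [ 0.6039 -0.1463  0.0944]
post 100 [ 600.5 -239.5] [67.8 66.8] 7.7 med [ 0.6065 -0.2505  0.0937]
stand base 579 [711.5 174.8] [256.6 121.1] 84.4 med [0.7077 0.2393 0.0129]
stand post 339 [674.4 243. ] [159.7  20.8] 17.4 med [0.7415 0.2593 0.161 ]
body 659 [676.  251.9] [167.3  50.1] 11.5 med [0.6849 0.248  0.3017]
T bench z -0.0006776808378585737
plate 1712 [ 530.1 -213.7] [239.9 290.1] 81.3 med [ 0.5212 -0.1935  0.0114]
post 70 [ 616.  -151.8] [55.7 76.4] 44.5 med [ 0.6152 -0.1455  0.0929]
post 76 [ 608.1 -245.7] [71.1 56.7] 34.8 med [ 0.6127 -0.247   0.093 ]
stand base 561 [674.8 162.2] [224.1 343.8] 89.4 med [0.7023 0.2316 0.0129]
stand post 94 [727.7 262.6] [ 8.6 20.8] 49.2 med [0.7272 0.2603 0.1799]
body 668 [665.9 254.8] [175.5  44.9] 12.2 med [0.6524 0.251  0.3029]
base both 1140 [674.9 175.3] [250.4 343.9] 89.5 med [0.7055 0.2338 0.0129]
plate both 3527 [ 523.2 -201.6] [240.7 293. ] 88.0 med [ 0.5469 -0.2012  0.0109]
2130
T 0
[... 275 characters left out ...]
8 73 y [0.241 0.257 0.269] z [0.289 0.329 0.335]
T 0.7 113 y [0.249 0.264 0.283] z [0.314 0.339 0.345]
T 0.72 233 y [0.25  0.263 0.284] z [0.219 0.349 0.394]
T 0.74 42 y [0.252 0.259 0.275] z [0.317 0.344 0.394]
S 0.58 33 y [0.22  0.226 0.24 ] z [0.25  0.262 0.271]
S 0.6 65 y [0.222 0.226 0.246] z [0.247 0.269 0.281]
S 0.62 78 y [0.223 0.229 0.262] z [0.257 0.287 0.296]
S 0.64 116 y [0.224 0.229 0.262] z [0.259 0.29  0.306]
S 0.66 114 y [0.229 0.233 0.253] z [0.267 0.299 0.32 ]
S 0.68 126 y [0.233 0.248 0.267] z [0.277 0.3   0.329]
S 0.7 55 y [0.25  0.255 0.273] z [0.317 0.333 0.343]
S 0.72 227 y [0.245 0.257 0.266] z [0.216 0.328 0.392]
S 0.74 312 y [0.25  0.26  0.278] z [0.215 0.324 0.389]
```

```bash
python3 - <<'E'
from h import *
S,T=load("scene",0),load("top",0)
def zmap(m):
    v,u=np.mgrid[:384,:512]; P=np.linalg.inv(m["K"])@np.c_[u.ravel(),v.ravel(),np.ones(u.size)].T*m["d"].ravel()
    return (m["R"].T@(P-m["t"][:,None]))[2].reshape(384,512)
def fit(t,m,mask,z):
    mask=cv2.morphologyEx(mask.astype(np.uint8),cv2.MORPH_OPEN,np.ones((2,2)))
    n,l,st,_=cv2.connectedComponentsWithStats(mask,connectivity=8); i=1+st[1:,4].argmax()
    v,u=np.nonzero(l==i); P=np.array([onz(m,a,b,z)[:2]*1000 for a,b in zip(u,v)],np.float32)
    q=cv2.minAreaRect(P); print(t,len(u),[np.round(k,1).tolist() for k in q],cv2.boxPoints(q).round(0).tolist())
for t,m,bp,bb in (("T",T,(285,355,160,240),(165,215,130,180)),("S",S,(165,270,210,305),(305,365,180,230))):
    zz=zmap(m); g=m["p"].max(2)
    print(np.percentile(g[200:230,250:280] if t=="T" else g[150:170,200:210],50))
    th=75 if t=="T" else 130
    fit(t+" plate",m,box(abs(zz-.0115)<.0065,*bp),.012)
    fit(t+" base",m,box((abs(zz-.013)<.007)&(g<th),*bb),.014)
a=[(308,213),(342,211.8)]; b=[(205.9,216.8),(182.2,236.2)]
for p,q in zip(a,b): print("bar end",[np.round(k,4) for k in tri(T,p,S,q)])
# body blue top face plane
for t,m,bx in (("T",T,(150,200,120,175)),):
    P=cloud(m,cv2.erode(box(blue(m["p"]),*bx).astype(np.uint8),np.ones((3,3)))>0); c=P.mean(0); n=np.linalg.svd(P-c)[2]
    print("body top",c.round(4),"normal",n[2].round(3),"long",n[0].round(3),"yaw from n",np.degrees(np.arctan2(n[2,1],n[2,0])))
E
```

```text
120.0
T plate 1081 [[526.2, -198.5], [197.8, 149.5], 0.6] [[427.0, -125.0], [428.0, -274.0], [626.0, -272.0], [624.0, -123.0]]
T base 471 [[713.2, 237.0], [101.6, 70.3], 11.5] [[656.0, 261.0], [670.0, 192.0], [770.0, 213.0], [756.0, 282.0]]
136.0
S plate 1428 [[553.2, -200.5], [220.9, 150.0], 0.8] [[442.0, -127.0], [444.0, -277.0], [665.0, -274.0], [663.0, -124.0]]
S base 576 [[725.7, 256.9], [99.7, 121.7], 11.8] [[665.0, 306.0], [689.0, 187.0], [787.0, 207.0], [762.0, 327.0]]
bar end [array([ 0.4821, -0.1457,  0.1313]), np.float64(0.0005)]
bar end [array([ 0.4848, -0.25  ,  0.1369]), np.float64(0.0036)]
body top [0.6422 0.2474 0.3002] normal [ 0.403  0.113 -0.908] long [-0.901 -0.128 -0.415] yaw from n 15.610950284829764
```

```bash
python3 - <<'E'
from h import *
S,T=load("scene",0),load("top",0)
full=np.ones((384,512),bool)
def fit(t,m,zlo,zhi,bx,z,th=999):
    v,u=np.mgrid[:384,:512]; P=np.linalg.inv(m["K"])@np.c_[u.ravel(),v.ravel(),np.ones(u.size)].T*m["d"].ravel()
    zz=(m["R"].T@(P-m["t"][:,None]))[2].reshape(384,512)
    mask=box((zz>zlo)&(zz<zhi)&(m["p"].max(2)<th),*bx).astype(np.uint8)
    mask=cv2.morphologyEx(mask,cv2.MORPH_OPEN,np.ones((3,3)))
    n,l,st,_=cv2.connectedComponentsWithStats(mask); i=1+st[1:,4].argmax()
    v,u=np.nonzero(l==i); P=np.array([onz(m,a,b,z)[:2]*1000 for a,b in zip(u,v)],np.float32)
    q=cv2.minAreaRect(P); print(t,len(u),[np.round(k,1).tolist() for k in q],cv2.boxPoints(q).round(0).tolist(),"v",v.min(),v.max(),"u",u.min(),u.max())
for t,m,bp,bb in (("T",T,(285,355,160,240),(165,215,130,180)),("S",S,(165,270,210,305),(305,365,180,230))):
    fit(t+" plate",m,.006,.02,bp,.012); fit(t+" plate+",m,.006,.2,bp,.012)
    fit(t+" base",m,.006,.02,bb,.014,75 if t=="T" else 130)
    k=box(blue(m["p"]),*((285,351,160,240) if t=="T" else (168,230,205,265)))
    v,u=np.nonzero(k); L=cv2.fitLine(np.c_[u,v].astype(np.float32),cv2.DIST_L2,0,.01,.01).ravel()
    s=(u-L[2])*L[0]+(v-L[3])*L[1]
    for e in (s.min(),s.max()): 
        px=L[2:]+e*L[:2]; print(t,"bar end px",px.round(1),"at z=.137",onz(m,*px,.137).round(4))
E
```

```text
T plate 992 [[526.3, -195.5], [150.1, 187.9], 89.1] [[431.0, -269.0], [619.0, -272.0], [621.0, -122.0], [434.0, -119.0]] v 178 232 u 296 340
T plate+ 2666 [[542.5, -201.2], [165.1, 220.3], 89.1] [[431.0, -282.0], [651.0, -285.0], [654.0, -120.0], [434.0, -117.0]] v 169 232 u 295 342
T base 452 [[716.9, 240.5], [101.7, 70.4], 11.5] [[660.0, 265.0], [674.0, 196.0], [774.0, 216.0], [760.0, 285.0]] v 138 168 u 183 203
T bar end px [308.  212.8] at z=.137 [ 0.4822 -0.1448  0.137 ]
T bar end px [342.  211.8] at z=.137 [ 0.4836 -0.2514  0.137 ]
S plate 693 [[527.2, -247.9], [66.3, 185.1], 83.9] [[432.0, -271.0], [616.0, -291.0], [623.0, -225.0], [439.0, -205.0]] v 246 288 u 174 213
S plate+ 3101 [[522.9, -172.9], [269.8, 203.7], 0.0] [[388.0, -71.0], [388.0, -275.0], [658.0, -275.0], [658.0, -71.0]] v 216 295 u 174 253
S base 561 [[720.3, 258.9], [100.0, 122.3], 11.9] [[659.0, 308.0], [684.0, 189.0], [782.0, 209.0], [757.0, 329.0]] v 192 219 u 319 352
S bar end px [182.2 236.2] at z=.137 [ 0.4861 -0.2488  0.137 ]
S bar end px [205.8 216.7] at z=.137 [ 0.4855 -0.1491  0.137 ]
```

Estimates, cross-checked:
- **Stand:** the base measures 100x122 mm at yaw 11.8°. This gives the viewing point at about (0.481, 0.213, 0.200). The camera body's top face lies on the predicted lens axis within 2 mm.
- **Bar:** about (0.484, -0.198, 0.136), so the cover is at about 0.37 rad, the hinge at x≈0.624 and the fixture yaw about 0.

Now I move to the bar and grasp it.

```bash
cat > g.py <<'E'
from workcell import r, command_gripper, optics
from h import *
from scipy.spatial.transform import Rotation as Ro
def quat(y,z):
    y,z=np.array(y,float),np.array(z,float); return Ro.from_matrix(np.c_[np.cross(y,z),y,z]).as_quat()
def pick(cands,p):
    s=[(abs(r.solve_ik(p,q)[5]) if r.solve_ik(p,q) is not None else 99) for q in cands]; print("j6",s); return cands[int(np.argmin(s))]
def shot(n,k):
    p,d=optics.get_image(n); m=optics.camera_model(n); np.savez(f"{n}{k}.npz",p=p,d=d,**m); return load(n,k)
def st():
    s=r.read_state(); print(round(s["time_s"],2),np.round(s["eef_pos"],4),"F",np.round(s["contact_force"],1),"w",round(s["grip_width"],4)); return s
D=[0,0,-1]
QB=[quat([1,0,0],D),quat([-1,0,0],D)]
QY=[quat([0,1,0],D),quat([0,-1,0],D)]
E
python3 - <<'E'
from g import *
bar=np.array([.4845,-.198,.136])
q=pick(QB,bar+[0,0,.1])
r.reach([.36,0,.36],q); st()
command_gripper(.036,40)
r.reach(bar+[0,0,.09],q); st()
print(r.move_straight(bar+[0,0,.006],speed=.12,max_force=8)); st()
m=shot("scene",1); cv2.imwrite("pics/s1.png",cv2.resize(m["p"][170:300,140:300,::-1],(800,600),interpolation=cv2.INTER_CUBIC))
E
```

```text
j6 [np.float64(0.5344499581869653), np.float64(2.6071426954028283)]
2.05 [0.3601 0.0005 0.3599] F [ 0.4 -0.1 -0.7] w 0.085
3.63 [ 0.4846 -0.1973  0.2269] F [-0.1 -0.1  0.8] w 0.0361
False
4.48 [ 0.485  -0.198   0.1429] F [-0.8 -0.5  0. ] w 0.0362
```

View pics/s1.png

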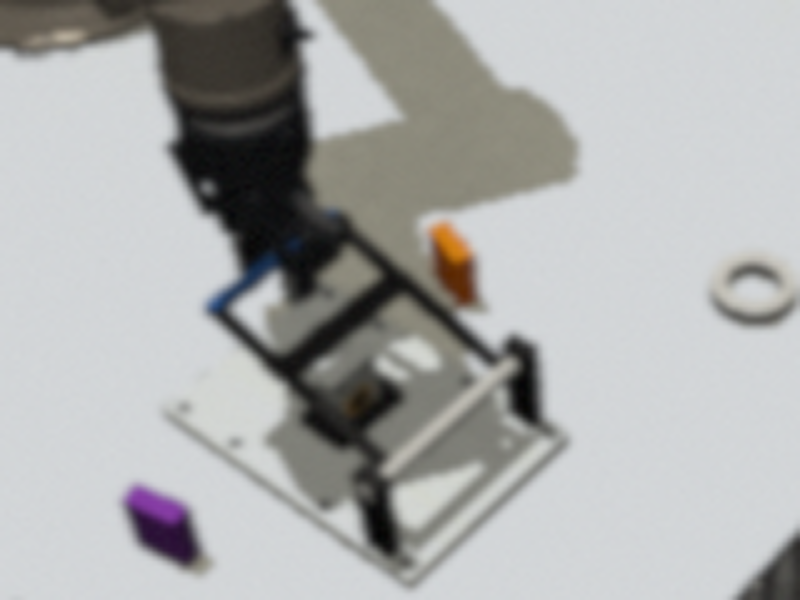

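The fingers straddle the blue bar near its middle: the bar runs (212,305)-(340,215) and the fingers are at about (290,260), with the inner one through the window. Next I close and fold along the arc.

```bash
python3 - <<'E'
from g import *
command_gripper(.0,40); s=st()
assert .008<s["grip_width"]<.018
q=s["eef_rot"]; p0=np.array(s["eef_pos"]); g=p0-[0,0,.006]
th0=np.arcsin((g[2]-.082)/.15); hx=g[0]+.15*np.cos(th0); print("th0",th0,"hx",hx)
for th in np.linspace(th0,1.571,9)[1:]:
    r.move_straight([hx-.15*np.cos(th),p0[1],.082+.15*np.sin(th)+.006],q,speed=.12); s=st()
    if np.linalg.norm(s["contact_force"])>35: print("STOP");break
for n in ("scene","top"):
    m=shot(n,2)
    if n=="scene": cv2.imwrite("pics/s2.png",cv2.resize(m["p"][170:300,140:300,::-1],(800,600),interpolation=cv2.INTER_CUBIC))
E
```

```text
4.88 [ 0.4835 -0.1981  0.1424] F [-5.4  0.1  4.2] w 0.0104
th0 0.3711325436580287 hx 0.623252632220802
5.21 [ 0.4929 -0.1981  0.163 ] F [-3.  -0.3  2.4] w 0.0103
5.54 [ 0.5049 -0.198   0.1814] F [-6.8  0.5  5.2] w 0.0105
5.88 [ 0.5198 -0.1979  0.1986] F [-9.   2.1 12.2] w 0.0105
6.21 [ 0.5373 -0.1979  0.2136] F [-11.8   2.6  17. ] w 0.0107
6.54 [ 0.558  -0.1978  0.2253] F [-7.   4.  15.6] w 0.0104
6.88 [ 0.5797 -0.1977  0.2336] F [-3.4  3.5 14.2] w 0.0103
7.21 [ 0.6022 -0.1975  0.2376] F [0.1 3.4 8. ] w 0.0108
7.54 [ 0.6245 -0.1974  0.2389] F [-0.5  2.3  6.2] w 0.0102
```

View pics/s2.png

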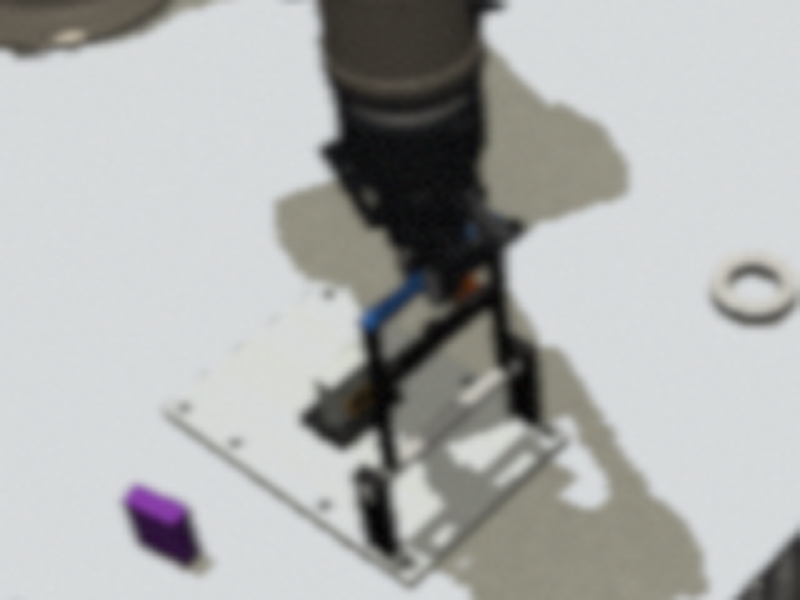

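The frame is up: the blue bar is in the fingers at (395,305) and the bracket is still in the nest at (350,400). I let go, back off upwards, then measure the bar and bracket.

```bash
python3 - <<'E'
from g import *
s=r.read_state(); q=s["eef_rot"]; p=np.array(s["eef_pos"])
command_gripper(.036); st()
r.move_straight(p+[0,0,.10],q,speed=.15); st()
r.reach([.42,-.06,.36],q); r.hold(.1); st()
S,T=shot("scene",3),shot("top",3)
for n,m,bx in (("T",T,(290,365,150,225)),("S",S,(190,260,205,260))):
    k=box(blue(m["p"]),*bx); v,u=np.nonzero(k)
    P=cloud(m,k); print(n,len(u),"u",u.min(),u.max(),"v",v.min(),v.max(),"cloud med",np.median(P,0).round(4),"y",np.percentile(P[:,1],[3,97]).round(3),"onz.235",onz(m,u.mean(),v.mean(),.235).round(4))
# bracket top
for n,m in (("T",T),("S",S)):
    P=cloud(m,np.ones((384,512),bool))
    k=P[(abs(P[:,0]-.534)<.035)&(abs(P[:,1]+.198)<.04)&(P[:,2]>.06)&(P[:,2]<.075)]
    if len(k)>4: print(n,"bracket top",len(k),cv2.minAreaRect((k[:,:2]*1000).astype(np.float32)),np.median(k,0).round(4))
    k=P[(abs(P[:,0]-.62)<.05)&(abs(P[:,1]+.198)<.07)&(P[:,2]>.11)&(P[:,2]<.25)]
    for a,b in ((.11,.15),(.15,.2),(.2,.25)):
        w=k[(k[:,2]>a)&(k[:,2]<b)]; print(n,"frame",a,len(w),np.median(w[:,0]).round(4) if len(w) else "")
a=cv2.resize(T["p"][155:235,285:360,::-1],(400,427),interpolation=cv2.INTER_CUBIC); b=cv2.resize(S["p"][200:305,165:263,::-1],(400,427),interpolation=cv2.INTER_CUBIC)
cv2.imwrite("pics/s3.png",np.hstack([a,b]))
E
```

```text
8.01 [ 0.6232 -0.1983  0.2376] F [ 0.1 -0.1 -0.8] w 0.0359
8.83 [ 0.624  -0.1973  0.3378] F [ 0.4  0.3 -1.2] w 0.036
9.91 [ 0.421  -0.0607  0.3596] F [ 0.5 -0.3 -0.5] w 0.0362
T 108 u 310 345 v 160 163 cloud med [ 0.6219 -0.1942  0.2371] y [-0.245 -0.146] onz.235 [ 0.6225 -0.1959  0.235 ]
S 91 u 213 238 v 217 241 cloud med [ 0.6287 -0.2008  0.2352] y [-0.248 -0.153] onz.235 [ 0.6286 -0.2008  0.235 ]
T frame 0.11 26 0.6186
T frame 0.15 146 0.6191
T frame 0.2 164 0.6209
S bracket top 59 ((535.9893188476562, -199.13894653320312), (38.02383041381836, 17.817520141601562), 88.09056854248047) [ 0.5367 -0.2015  0.0658]
S frame 0.11 66 0.6284
S frame 0.15 240 0.6287
S frame 0.2 209 0.6291
```

View pics/s3.png

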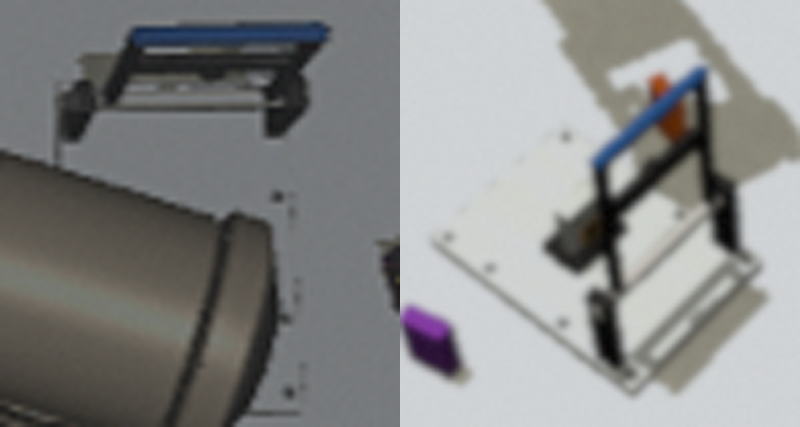

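The frame is free and upright: its x changes only 1-2 mm from z=0.11 to 0.25 in both views. The blue bar is at (650,115). The bracket's top measures 38x18 mm at (0.536, -0.199), against (0.534, -0.198) from the hinge geometry. Next I grasp and lift it.

```bash
python3 - <<'E'
from g import *
b=np.array([.534,-.1985,0])
qf=[]
psi=np.radians(11.8); c,s_=np.cos(np.radians(25)),np.sin(np.radians(25))
X=np.array([c*np.cos(psi),c*np.sin(psi),s_]); Y=np.array([-np.sin(psi),np.cos(psi),0]); Z=np.cross(X,Y)
VP=np.array([.481,.213,.2])
for i,sg in enumerate((1,-1)):
    qq=quat(sg*Y,-Z); print(sg,r.solve_ik(b+[0,0,.056],QY[i]),r.solve_ik(VP+.016*Z,qq))
i=0 if abs(r.solve_ik(b+[0,0,.056],QY[0])[5])<abs(r.solve_ik(b+[0,0,.056],QY[1])[5]) else 1
q=QY[i]
r.reach([.50,-.1985,.30],q); command_gripper(.062,50)
r.move_straight(b+[0,0,.2],q,speed=.2); st()
print("contact",r.move_straight(b+[0,0,.056],q,speed=.12,max_force=8)); s=st()
if s["eef_pos"][2]<.06:
    command_gripper(0,50); s=st()
    if .036<s["grip_width"]<.044:
        r.move_straight(b+[0,0,.12],speed=.06); st(); r.hold(.3)
        r.move_straight(b+[-.02,0,.30],speed=.15); st()
        m=shot("scene",4); cv2.imwrite("pics/s4.png",cv2.resize(m["p"][130:300,130:330,::-1],(800,600),interpolation=cv2.INTER_CUBIC))
E
```

```text
1 [-4.90405350e-01  6.48914463e-01  1.62804624e+00 -4.44089210e-16
  8.64631954e-01 -2.06120168e+00] [ 0.29245503  0.19642514  1.94234431 -0.06782482  0.56896837 -1.43519526]
-1 [-4.90405350e-01  6.48914463e-01  1.62804624e+00 -4.44089210e-16
  8.64631954e-01  1.08039098e+00] [ 0.29245503  0.19642514  1.94234431 -0.06782482  0.56896837  1.70639739]
12.3 [ 0.5343 -0.1987  0.2008] F [ 0.1 -0.5 -0.6] w 0.0623
contact False
13.65 [ 0.5345 -0.1987  0.0568] F [ 0.2 -0.3 -0.3] w 0.062
13.97 [ 0.5343 -0.1981  0.0568] F [-0.2  3.3  5.1] w 0.0393
15.19 [ 0.5338 -0.1984  0.1195] F [-0.1 -0.4 -1.8] w 0.0392
16.85 [ 0.5137 -0.1983  0.299 ] F [ 0.1 -1.3 -1.6] w 0.0391
```

View pics/s4.png

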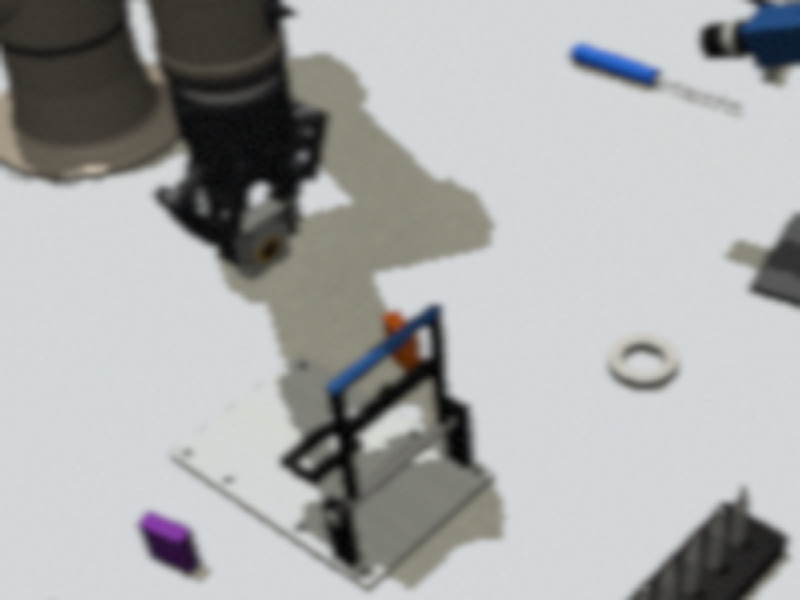

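The bracket hangs in the fingers at (255,245) with its bush (268,247) towards +x, the nest is empty, and the frame is still upright. Next I go to the viewing point, approaching from the robot side.

```bash
python3 - <<'E'
from g import *
psi=np.radians(11.8); c,s_=np.cos(np.radians(25)),np.sin(np.radians(25))
h=np.array([np.cos(psi),np.sin(psi),0]); X=c*h+[0,0,s_]; Y=np.array([-np.sin(psi),np.cos(psi),0]); Z=np.cross(X,Y)
VP=np.array([.481,.213,.2]); q=quat(-Y,-Z)
r.reach([.44,0,.33],QY[1])
print(r.solve_ik(VP-.07*h+[0,0,.03]+.016*Z,q))
r.reach(VP-.07*h+[0,0,.03]+.016*Z,q); st()
r.move_straight(VP+.016*Z,q,speed=.06,max_force=8); r.hold(.3); s=st()
print("tool z err",np.degrees(np.arccos(Ro.from_quat(s["eef_rot"]).as_matrix()[:,2]@-Z)))
S,T=shot("scene",5),shot("top",5)
for n,m in (("S",S),("T",T)):
    P=cloud(m,np.ones((384,512),bool)); L=(P-VP)@np.c_[X,Y,Z]
    k=L[(abs(L[:,0])<.04)&(abs(L[:,1])<.03)&(L[:,2]>-.05)&(L[:,2]<.035)]
    print(n,len(k),"front x",np.percentile(k[:,0],[5,50,95]).round(4),"y",np.percentile(k[:,1],[2,98]).round(4),"z",np.percentile(k[:,2],[1,50]).round(4))
    f=k[(k[:,0]>0)&(k[:,0]<.016)&(k[:,2]<.02)]
    if len(f)>10:
        e=np.linalg.svd(f-f.mean(0))[2][2]; print("  face",len(f),f.mean(0).round(4),"normal",(e*np.sign(e[0])).round(3))
    l=L[(L[:,0]>.1)&(L[:,0]<.2)&(abs(L[:,1])<.03)&(abs(L[:,2])<.03)]; print("  lens",len(l),"front",np.percentile(l[:,0],[0,2,5]).round(4),"y",np.percentile(l[:,1],[2,98]).round(4),"ztop",np.percentile(l[:,2],[2,98]).round(4))
    u,v=proj(m,VP).astype(int); print(u,v)
    cv2.imwrite(f"c{n}.png",cv2.resize(m["p"][v-50:v+40,u-45:u+75,::-1] if n=="S" else m["p"][v-70:v+20,u-60:u+60,::-1],(400,300),interpolation=cv2.INTER_CUBIC))
    fr=P[(abs(P[:,0]-.62)<.07)&(abs(P[:,1]+.198)<.07)&(P[:,2]>.11)&(P[:,2]<.25)]
    print("  frame x low/high",np.median(fr[fr[:,2]<.17,0]).round(4),np.median(fr[fr[:,2]>.2,0]).round(4))
cv2.imwrite("pics/s5.png",np.hstack([cv2.imread("cS.png"),cv2.imread("cT.png")]))
E
```

```text
[ 0.31107595  0.02917448  2.04199619 -0.0745743   0.637537    1.72610107]
18.64 [0.4072 0.1967 0.2449] F [ 0.6 -0.4  0. ] w 0.0395
20.36 [0.4743 0.2116 0.2146] F [ 0.5  0.1 -1.6] w 0.0393
tool z err 0.013188381737321836
S 182 front x [-0.0063  0.0074  0.012 ] y [-0.0279  0.0245] z [-0.0301  0.0049]
  face 125 [ 0.0079 -0.0031 -0.0026] normal [ 0.999 -0.016 -0.043]
  lens 281 front [0.1224 0.1242 0.1273] y [-0.0238  0.0175] ztop [-0.0203  0.0211]
276 144
  frame x low/high 0.6288 0.6293
T 67 front x [0.0039 0.0053 0.0097] y [-0.0256  0.0254] z [-0.0276  0.0018]
  face 63 [ 0.0058  0.0003 -0.0008] normal [ 0.998 -0.006 -0.063]
  lens 407 front [0.1188 0.1209 0.1237] y [-0.0191  0.0226] ztop [-0.005   0.0254]
190 212
  frame x low/high 0.6184 0.621
```

View pics/s5.png

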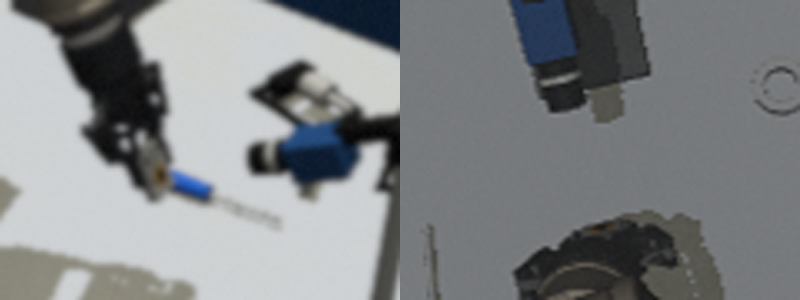

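The bracket is in the fingers at (152,170) in the left half, its bush facing the lens at (265,157), with clear space between them. The checks agree:
- **Face:** at +6 to +8 mm along the axis (ideal 8), with its normal within 4° of the lens axis.
- **Lens front:** 119-124 mm from the viewing point, and centred on the axis.
- **Frame:** still upright.

I hand in now.

```bash
python3 -c "
from g import *
st(); r.finish_job()"
```

```text
20.46 [0.4744 0.2116 0.2146] F [-0.1 -0.6 -1.6] w 0.0396
the job is handed in; nothing more can be done
```

I folded the frame up by its blue bar, let go of it, lifted the bracket out of the nest and handed the job in at 20.5 s with the bracket held at the viewing point. The hand-in gives no verdict.

**Last checks, by depth from both cameras:**
- **Bracket position:** the bushed face sits 6–8 mm in front of the viewing point (8 mm expected) and is within 3 mm of the lens axis.
- **Bracket orientation:** the face normal is within about 4° of the lens axis, top uppermost.
- **Grip:** finger opening is steady at 39 mm.
- **Lens distance:** the lens front measures about 119–124 mm from my viewing point estimate.
- **Frame:** within about 0.03 rad of upright after release.
- **Other things:** no contact was felt near the camera, and I steered clear of the other things on the bench. I did not re-measure their positions at the end.

**Disagreements:** the two cameras differ by 5–9 mm in x at the fixture and stand, so I averaged them. My first plate and base fits were also about one pixel off from an image filter, and I redid them.

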